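# Load the slicer knife into its hinged clamp, pin it and squeeze it shut

### The arm

A 7-joint arm with a two-finger parallel gripper is mounted at the origin on the work surface. World frame = base frame: x ahead of the robot, y to its left, z up, the work surface at z = 0. Lengths are in m, angles in rad, forces in N, time in s.
With the tool pointing down it reaches from about 0.4 to 0.85 m from the base axis. Payload 10.4 kg.
Tool frame: the origin (TCP) lies at the very end of the fingers, on their centre line; the grasp point (between the pads) lies manip.grasp_offset behind it (manip.grasp_offset is the distance from the TCP to the grasp point, in m); z points along the fingers, x is the direction in which the jaws open and shut, and the axes are right-handed (so a half turn about z gives the same grasp; the last joint's range is limited). The gripper opens to 85 mm and grips with 20 to 120 N. Pads are 22 mm wide; open, the fingers measure 114 mm over their backs; the gripper's body (76 mm by 85 mm) begins 54 mm behind the grasp point. The pads swing forward as they close: fully open they stand 13 mm farther back than shut.
Start: joints at [-1.332, 0.332, -0.065, 1.46, 0.022, 1.35, -0.088], TCP at [0.162, 0.604, 0.231] pointing down, gripper open.
Joint ranges: [-2.6, 2.6], [-0.5, 2.12], [-1.47, 1.34], [0.16, 2.42], [-1.27, 4.41], [0.06, 2.06], [-2.6, 2.6]. Speed limits (rad/s): [2.22, 2.22, 2.79, 2.79, 3.14, 3.14, 3.14].

### API

Orientations are given as a unit quaternion [x, y, z, w].
In Python, from workcell import manip gives the robot as it stands.
- The arm moves only by the shell command python3 -m crank 'ROWS' [FORCE]. ROWS is JSON, a list that holds one entry, the list of rows, each a list of 7 numbers: the shift along the world's x, y, z in units of 60 mm (1.0 is 60 mm), then the turn, a rotation vector about the world's x, y, z in units of 5 degrees (1.0 is 5 degrees), then the finger opening in mm, from 0 to 85.4. A call has 1 to 8 rows; each row shifts and turns the commanded pose from where the row before left it; what a row does not reach is not made up. A row lasts 1/8 s, in which the tool goes at most 62.5 mm and 10.7 degrees, less where a joint would pass 70% of its speed; a pose out of reach is approached as far as the arm can. A call is refused whole if a number of a shift passes 1 or a number of a turn 1, either way. A call with a gripper value outside its range is refused whole. The fingers move at their own pace and stop on an object; FORCE is the grip in N (left out, the last holds). Time passes only in rows, so rows that do not move let the fingers close. It gives the time, the measured TCP pose, the force and the opening at its end, in the units of the state.
- manip.get_obs(): the state, without advancing time (a new reading comes with each control period).
- manip.camera(name): name is "side" or "top"; returns (picture, depth): 400x640x3 uint8, blue, green, red; 400x640 float32, m along the optical axis (not along the pixel's ray), 0 where there is no reading.
- manip.get_calibration(name): a dict with "fx", "fy", "cx", "cy" (pixels), "k1" (the pictures are not rectified: a ray, as slopes to the right and down, at radius r is drawn at 1 + k1 r^2 times it, then the intrinsics apply), "rvec" (rotation vector, rad) and "tvec" (3), from world to camera coordinates, as OpenCV has them. Camera axes: x right, y down, z forward; pixel columns grow to the right and rows downward; lengths in m; the calibration is good to about 2 mm. A picture is of the moment at which its call begins. get_calibration takes no time and is no camera call.
- manip.hand_in(): hands the job in, once; it reports no verdict.
The state is a dict: "clock": time; "joint_pos": joint angles; "joint_velocities": joint speeds; "tau": joint torques, N m; "position": TCP position; "ee_rot": TCP orientation; "ft_force": force on the tool from outside, world axes, zero at the start; "torque": the same for the moment, N m; "grip_width": opening from 0.0 (shut) to 1.0 (fully open).
Only numpy, scipy, OpenCV 4.12 (cv2) and the standard library are available. Lean on these libraries where they do the work, as an engineer would, in place of code of your own. Each camera call takes 0.05 s, during which the arm holds its last target.

### The job

Take the flat slicer knife by its wooden grip out of its stand and push it fully home, tip down, into the slot of the open knife clamp, so that its shoulders sit on the clamp. Then swing the clamp's moving half fully shut and push the lock pin through the aligned holes until its head sits on the lug. Finish by squeezing the two closed halves together firmly between the fingers, and stay holding them like that: do not let go at the end; leave the basket, jar and brush where they are.

Things in the scene. Friction and masses are not known exactly. Their poses are not given: they have to be found in the camera images.
- clamp: Knife clamp fixed to the table: dark steel base 85 x 235 x 10 mm, two aluminium bars (halves) along its y. Origin: table surface, in the mating plane x = 0; z up. Shut, in mm: fixed half x -30 to -1, moving half x 1 to 23 (53 over both), y -88 to 60, z up to 60. Upright hinge axis at x 0, y -100, knuckle radius 9, top z 64. The moving half swings out to +x.
- fixed_half: The fixed aluminium half of the clamp, at local x -30 to -1 mm; same origin and axes as the clamp. It has the knife slot, and at its free end (y 80 mm) the lower lug with a 12 mm hole, top of the lug at z 30 mm.
- swing (a joint): Opening angle of the moving half in rad: 0 is fully shut (hard stop, holes aligned), up to 1.3 open; starts between 0.5 and 1.0. Stiff hinge (friction about 0.12 N m, so 1 N or so at the bar): it stays where it is left. Opens clockwise seen from above.
- slot_mouth (a point): Centre of the knife slot's mouth at the top face of the fixed half (clamp x -7, y -55, z 60 mm); axes as the clamp. The slot is 39 mm long along clamp y, 8 mm wide along x, over 45 mm deep, with a window towards the moving half.
- lock_hole (a point): Where the pin goes: on the vertical axis of the fixed lug's hole (clamp x 0, y 80 mm), at the height of the upper lug's top face (49 mm) when shut. Holes 12 mm with small chamfers; base plate below at z 10 mm.
- moving_lug (a point): Mouth of the hole in the upper lug of the moving half (top face, 49 mm above the table); meets lock_hole when shut.
- squeeze_spot (a point): A clear place to squeeze the shut halves: midway between their outer faces (26.5 mm to each), clamp y 20 mm, 48 mm above the table and 12 mm below the bars' tops; squeeze along clamp x.
- knife_grip (a point): The knife, at the centre of its dark wooden grip, 12 mm thick (x) x 44 wide (y) x 36 tall. Steel blade below: 5 thick x 36 wide x 40 mm long, last 10 mm bevelled. Shoulders 18 mm below this point, tip 58 mm below. About 90 g. Stands upright in its stand; either way round fits the slot. Home in the clamp this point is 78 mm above the table.
- pin_head (a point): The lock pin, at the centre of its head: steel head 16 mm across x 36 mm tall, shank below it 10 mm across x 34 mm long with a tapered tip; underside of the head 18 mm below this point, tip 52 mm below it. About 70 g. Stands upright in its stand. Fully home this point is 67 mm above the table.
- knife_stand: Wooden block 55 x 85 x 50 mm fixed to the table, with a slot along its own y axis that holds the knife, shoulders on its top. Origin: centre of its underside.
- pin_stand: Wooden block 60 x 60 x 50 mm fixed to the table, with a hole that holds the pin, head on its top. Origin: centre of its underside.
- basket: Bystander: blue plastic bowl, 140 mm across, 50 mm tall; origin at the centre of its underside.
- jar: Bystander: glass jar 64 mm across, 85 mm tall; origin at the centre of its underside.
- brush: Bystander: a flat brush with a wooden handle, about 0.2 m long, lying across on the table beyond the clamp; origin under its middle.
- moving_half (a point): Swinging aluminium half. This point lies on the hinge axis at table height; y runs along the bar to the free end, x to the outer face (at 23 mm). Bar y 12 to 160 mm, z 12 to 60 mm. A rubber pad on its inner face enters the slot's window and presses the knife. At y 180 mm its upper lug, 34 x 34 mm, z 31 to 49 mm, with a 12 mm hole.

How it is judged:
On the way, in this order (a step that is already met when the one before it is completed fails the run):
1. the knife is fully home in the slot of the clamp, while the clamp is still open (z of knife_grip in the frame of clamp below 0.081 m and horizontal distance between knife_grip and slot_mouth below 0.007 m and angle between the x axis of knife_grip and the x axis of clamp, either way round below 0.2 rad and angle between knife_grip's own z axis and vertical below 0.15 rad), for 0.2 s.
2. the moving half is swung shut (value of joint swing below 0.03 rad), for 0.2 s.
3. the lock pin is through both lugs, its head on the upper lug (z of pin_head in the frame of clamp below 0.07 m and horizontal distance between pin_head and lock_hole below 0.006 m and angle between pin_head's own z axis and vertical below 0.15 rad), for 0.2 s.
At the end, for the whole second after the job is handed in: The knife is home in the slot (within 3 mm of full depth, upright), the moving half is shut (under 0.02 rad), the pin's head is within 3 mm of the upper lug with its shank through both lugs, and the fingers are squeezing both halves with more than 4 N each, still holding at the end (all of step 1 and all of step 3 and value of joint swing below 0.02 rad and contact force between the fingers and fixed_half above 4 N and contact force between the fingers and swing above 4 N); the arm keeps its last pose, push and grip.
It fails at once if the basket, jar or brush is pushed away (distance of any of basket, jar, brush from where it was at the start of the episode above 0.03 m).
It also fails if it takes over 72 s, if anything falls off the work surface, if the arm or the gripper's body presses on something with over 40 N, if the wrist force passes 120 N, or if a joint passes its speed limit or range.

## Working session

There is one attempt and no reset: what is moved stays moved. The work goes in short steps, Python scripts to look and compute and a shell command to move; the robot and the scene stay as the last step left them, time stands still between calls to the robot, and variables do not carry over. Pictures are saved under pics/ and viewed, and the job is handed in when it is done.

```bash
ls; mkdir -p pics
cat > h.py <<'E'
import numpy as np, cv2
from workcell import manip
def cal(n):
    c=manip.get_calibration(n)
    K=np.array([[c['fx'],0,c['cx']],[0,c['fy'],c['cy']],[0,0,1.]]);R=cv2.Rodrigues(np.array(c['rvec'],float))[0]
    return K,np.array([c['k1'],0,0,0,0.]),R,np.array(c['tvec'],float).ravel()
def rays(n,uv):
    K,d,R,t=cal(n)
    p=cv2.undistortPoints(np.array(uv,float).reshape(-1,1,2),K,d).reshape(-1,2)
    r=np.c_[p,np.ones(len(p))]
    return -R.T@t, r@R   # origin, dirs (depth scaled)
def onplane(n,uv,z):
    o,d=rays(n,uv); s=(z-o[2])/d[:,2]; return o+d*s[:,None]
def proj(n,P):
    K,d,R,t=cal(n); return cv2.projectPoints(np.array(P,float).reshape(-1,1,3),cv2.Rodrigues(R)[0],t,K,d)[0].reshape(-1,2)
def cloud(n,dep):
    v,u=np.mgrid[:400,:640]; o,d=rays(n,np.c_[u.ravel(),v.ravel()]); return (o+d*dep.reshape(-1,1)).reshape(400,640,3)
E
python3 - <<'E'
from h import *
for n in('top','side'):
    im,d=manip.camera(n); cv2.imwrite(f'pics/{n}0.png',im); np.savez(f'{n}0.npz',im=im,d=d)
    K,k,R,t=cal(n); print(n,K[0],K[1],k[0],-R.T@t,R[2])
o=manip.get_obs(); print(o, manip.grasp_offset)
E
```

```text
pics
top [405.89294849   0.         321.17945029] [  0.         405.89294849 198.31471127] 0.024305613913409577 [ 0.45186351 -0.00665333  0.90333812] [ 0.17894084  0.01574697 -0.98373381]
side [413.92996846   0.         319.67116661] [  0.         413.92996846 198.55516212] -0.04909558071272442 [ 0.17336027 -0.58579552  0.530126  ] [ 0.49067213  0.68543524 -0.53797713]
{'clock': 0.1, 'joint_pos': array([-1.33160362,  0.33284453, -0.06470247,  1.46083579,  0.02162623,
        1.34988727, -0.08848379]), 'joint_velocities': array([ 9.92512363e-05, -1.73653490e-03, -1.00128605e-03, -2.10947492e-03,
       -1.86139440e-03,  5.83253623e-04, -1.00243711e-03]), 'tau': array([ 1.64603007e-03, -6.26739979e+01,  4.92808514e-02, -3.92426813e+01,
        1.63070904e-02,  7.14011461e-03, -5.71777207e-06]), 'position': array([0.16168348, 0.60339064, 0.2305834 ]), 'ee_rot': array([ 7.93338034e-01,  6.08781040e-01, -4.81725335e-04,  4.20310457e-04]), 'ft_force': array([ 0.36652576,  0.24624804, -0.56948809]), 'torque': array([-0.04198963,  0.03002324, -0.01244136]), 'grip_width': 1.002265134143793} 0.0187
```

View pics/top0.png

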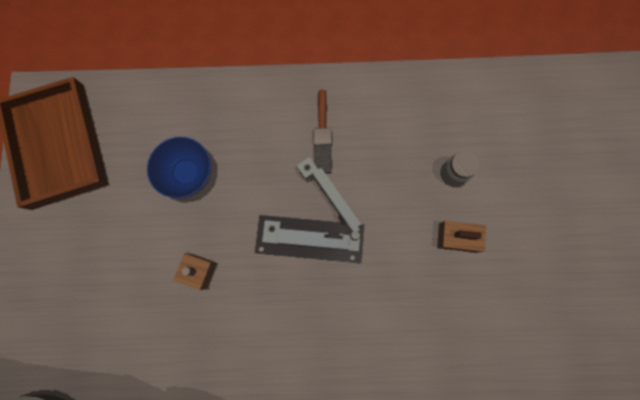

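View pics/side0.png

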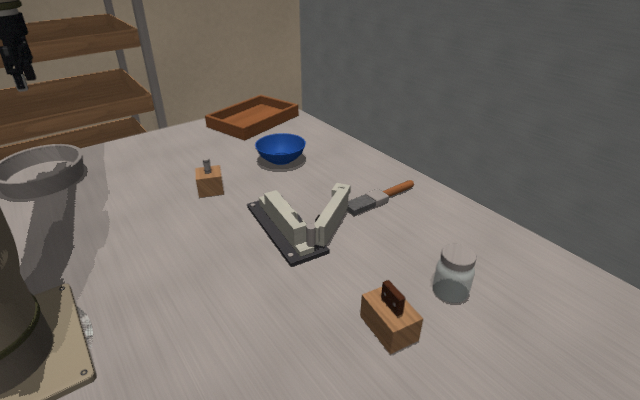

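Top view: the clamp is at about (310,240) with its hinge at (356,236) and moving half open toward +x. The knife stand is at (465,236), the pin stand at (193,271). Next: enlarge and measure.

Run:
```python
from h import *
im=np.load('top0.npz')['im']
def crop(x0,y0,w,h,s): return cv2.resize(cv2.convertScaleAbs(im[y0:y0+h,x0:x0+w],alpha=1.6),None,fx=s,fy=s,interpolation=cv2.INTER_CUBIC)
cv2.imwrite('pics/c_clamp.png',crop(250,150,130,120,5))
cv2.imwrite('pics/c_st.png',np.hstack([crop(430,210,60,50,6),crop(170,245,60,50,6)]))
for n in('top','side'):
    z=np.load(n+'0.npz');im2=z['im'];d=z['d'];P=cloud(n,d)
    np.save(n+'_P.npy',P)
    hsv=cv2.cvtColor(im2,cv2.COLOR_BGR2HSV)
    # wood stand tops z 0.045-0.055
    for nm,(x0,x1,y0,y1) in dict(knife=(.3,.55,-.45,-.2),pin=(.25,.5,.15,.4)).items():
        m=(P[...,0]>x0)&(P[...,0]<x1)&(P[...,1]>y0)&(P[...,1]<y1)&(d>0)
        top=m&(abs(P[...,2]-.05)<.006); hi=m&(P[...,2]>.065)
        for l,mm in(('block',top),('obj',hi)):
            q=P[mm]
            if len(q)<3: print(n,nm,l,len(q));continue
            r=cv2.minAreaRect((q[:,:2]*1000).astype(np.float32)); print(n,nm,l,len(q),np.round(q.mean(0),4),'z',q[:,2].min().round(3),q[:,2].max().round(3),r)
```

```text
top knife block 908 [ 0.5194 -0.2874  0.0485] z 0.044 0.056 ((520.4297485351562, -289.08819580078125), (85.42156219482422, 54.98519515991211), 81.82279205322266)
top knife obj 165 [ 0.5197 -0.2864  0.082 ] z 0.065 0.088 ((520.4513549804688, -288.1098327636719), (43.16246795654297, 12.278382301330566), 82.43170928955078)
top pin block 761 [0.4608 0.2796 0.0479] z 0.044 0.056 ((461.02752685546875, 281.0793762207031), (60.53681564331055, 59.922847747802734), 69.28491973876953)
top pin obj 73 [0.4612 0.2793 0.081 ] z 0.066 0.087 ((461.39447021484375, 280.8066711425781), (15.7647705078125, 15.259889602661133), 44.844356536865234)
side knife block 1203 [ 0.5132 -0.2968  0.0497] z 0.044 0.056 ((521.1890258789062, -287.9483642578125), (86.7447738647461, 56.67219924926758), 82.51180267333984)
side knife obj 393 [ 0.518  -0.2913  0.0792] z 0.065 0.088 ((520.7701416015625, -288.6171875), (44.67970275878906, 13.212194442749023), 82.10918426513672)
side pin block 312 [0.4597 0.2749 0.0497] z 0.044 0.056 ((462.34912109375, 281.6417541503906), (65.6226577758789, 57.507598876953125), 69.62677001953125)
side pin obj 71 [0.4621 0.278  0.0783] z 0.066 0.088 ((463.0133361816406, 280.8158264160156), (18.227628707885742, 15.689177513122559), 79.25911712646484)
```

Run:
```python
from h import *
# check obj free region heights
for n in('top','side'):
    P=np.load(n+'_P.npy'); m=(abs(P[...,0]-.3)<.03)&(abs(P[...,1])<.1); print(n,np.median(P[m][:,2]),P[m][:,2].std())
```

```text
top -0.0016538570735031843 0.0015614958835703505
side -0.00026625574289773635 0.001066906586847661
```

View pics/c_clamp.png

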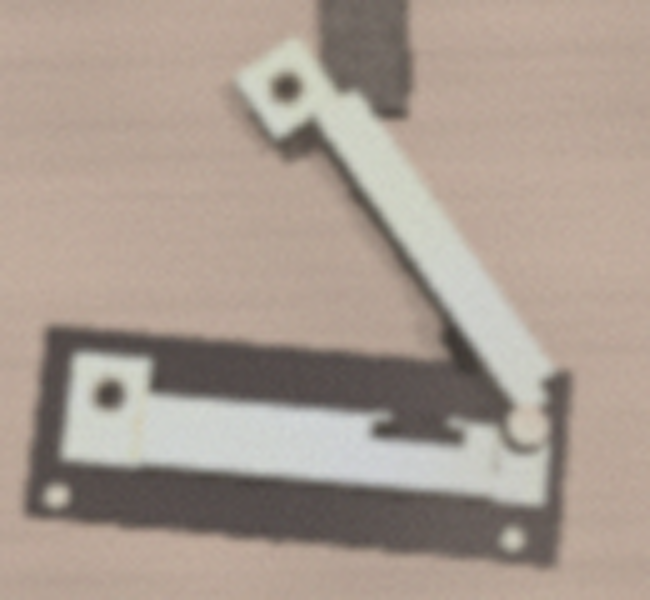

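View pics/c_st.png

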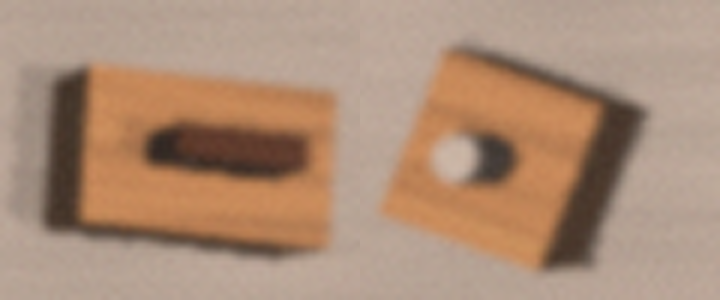

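Crops: the fixed lug hole sits near px (271.5,228.5) at z=30 mm, the slot mouth near (334,236), and the hinge knuckle near (355,235). The moving lug hole is near (307,167). I'll fix the clamp pose from these.

Run:
```python
from h import *
hole=np.array([271.6,228.7]); hinge=[355.0,235.2]
z=np.load('top0.npz');im=z['im'];d=z['d'];P=np.load('top_P.npy'); 
g=cv2.cvtColor(im,cv2.COLOR_BGR2GRAY).astype(float)
def dark(c,r):
    v,u=np.mgrid[c[1]-r:c[1]+r+1,c[0]-r:c[0]+r+1]; w=g[v,u]; w=np.clip(np.percentile(w,60)-w,0,None)*(((u-c[0])**2+(v-c[1])**2)<=r*r); w[w<w.max()*.3]=0
    return [(u*w).sum()/w.sum(),(v*w).sum()/w.sum()]
h1=dark((271,228),3);h2=dark((307,167),3)
print(h1,h2)
A=onplane('top',[h1],.030)[0];B=onplane('top',[h2],.049)[0];H=onplane('top',[hinge],.064)[0]
print('lock',A,'movlug',B,'hinge',H,'dist',np.linalg.norm(A[:2]-H[:2]),np.linalg.norm(B[:2]-H[:2]))
# fixed half top cloud, both views
for n in('top','side'):
    z=np.load(n+'0.npz');d=z['d'];P=np.load(n+'_P.npy')
    box=(P[...,0]>.42)&(P[...,0]<.75)&(P[...,1]>-.12)&(P[...,1]<.16)&(d>0)
    if n=='top':
        base=(g<60)
    m=box&(abs(P[...,2]-.06)<.006)
    num,lab,st,ce=cv2.connectedComponentsWithStats(m.astype(np.uint8))
    for i in range(1,num):
        if st[i,4]>60:
            q=P[lab==i]; print(n,st[i],q.mean(0).round(4),cv2.minAreaRect((q[:,:2]*1000).astype(np.float32)))
    m=box&(abs(P[...,2]-.01)<.005); q=P[m]; print(n,'base',len(q),cv2.minAreaRect((q[:,:2]*1000).astype(np.float32)))
```

```text
[np.float64(271.3977042538825), np.float64(228.4297771775827)] [np.float64(306.9227799227799), np.float64(167.03564003564)]
lock [0.54746901 0.11651096 0.03      ] movlug [0.677108   0.03635688 0.049     ] hinge [ 0.52530582 -0.06119412  0.064     ] dist 0.17908182880399806 0.18044416615902684
top [313 168  48  72 805] [ 0.5967 -0.0293  0.0584] ((595.6224975585938, -30.376094818115234), (168.80496215820312, 29.970603942871094), 29.559484481811523)
top [278 229  72  20 920] [0.5205 0.0282 0.058 ] ((520.9551391601562, 25.19214630126953), (147.99778747558594, 29.68523597717285), 83.75178527832031)
top base 2581 ((614.062744140625, 25.102935791015625), (235.0341796875, 262.6624755859375), 83.29154968261719)
side [ 264  188   84   46 1243] [ 0.5534 -0.0046  0.0595] ((558.4926147460938, -0.7658843994140625), (153.295654296875, 180.647705078125), 56.77392578125)
side base 1373 ((618.337158203125, 26.362960815429688), (238.2820281982422, 270.5547790527344), 83.19200897216797)
```

Run:
```python
from h import *
z=np.load('top0.npz');im=z['im'];g=cv2.cvtColor(im,cv2.COLOR_BGR2GRAY)
v,u=np.mgrid[:400,:640]
P10=onplane('top',np.c_[u.ravel(),v.ravel()],.01).reshape(400,640,3)
roi=np.zeros(g.shape,bool);roi[212:268,252:368]=1
P=np.load('top_P.npy')
m=roi&(P[...,2]>.004)&(P[...,2]<.075)
q=P[m&(g<75)&(P[...,2]<.02)]; r=cv2.minAreaRect((q[:,:2]*1000).astype(np.float32)); print('base',r)
for n,o in(('a',(.5378,.0373)),):
    th=np.deg2rad(-6.8);R=np.array([[np.cos(th),-np.sin(th)],[np.sin(th),np.cos(th)]])
    L=lambda x,y,z:[*(np.array(o)+R@[x,y]),z]
    pts=[L(-.007,-.055,.06),L(0,.08,.03),L(0,-.1,.064)]+[L(x,y,.06) for x in(-.011,-.003) for y in(-.0745,-.0355)]+[L(x,y,.06) for x in(-.03,-.001) for y in(-.088,.06)]
    pts+= [L(-.0615+.085*a-.0 ,-.1175+.235*b,.01) for a in(0,1) for b in(0,1)]
    for cam in('top','side'):
        I=cv2.convertScaleAbs(np.load(cam+'0.npz')['im'],alpha=1.6); s=5 if cam=='top' else 6; x0,y0,w,h=(250,150,130,120) if cam=='top' else (240,175,120,95)
        C=cv2.resize(I[y0:y0+h,x0:x0+w],None,fx=s,fy=s,interpolation=cv2.INTER_CUBIC)
        for p in proj(cam,pts): cv2.circle(C,tuple(np.int32((p-[x0,y0]+.5)*s)),2,(0,0,255),-1)
        cv2.imwrite(f'pics/ov_{cam}.png',C)
    print(pts[0])
```

```text
base ((534.9400024414062, 35.22669982910156), (233.5646514892578, 103.21656799316406), 83.46482849121094)
[np.float64(0.5243370231863966), np.float64(-0.01648427516771403), 0.06]
```

View pics/ov_top.png

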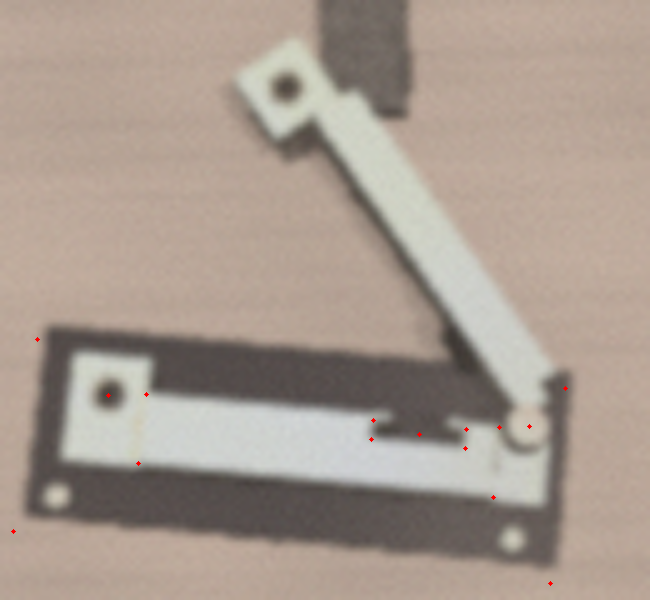

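View pics/ov_side.png

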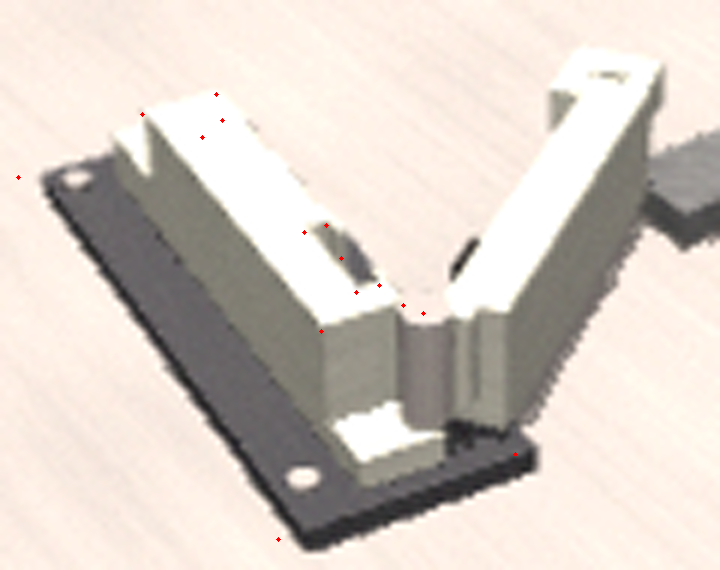

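Run:
```python
from h import *
o=np.array([.5378,.0373]);th=np.deg2rad(-6.8);R=np.array([[np.cos(th),-np.sin(th)],[np.sin(th),np.cos(th)]])
for n in('top','side'):
    P=np.load(n+'_P.npy'); l=(P[...,:2]-o)@R; z=P[...,2]
    m=(abs(z-.06)<.004)&(l[...,0]<.006)&(l[...,0]>-.04)&(l[...,1]>-.095)&(l[...,1]<.07)
    q=l[m]; print(n,m.sum(),z[m].mean(), cv2.minAreaRect((q*1000).astype(np.float32)))
    for a,b in((-.08,-.04),(-.03,0),(0,.03),(.03,.055)):
        s=q[(q[:,1]>a)&(q[:,1]<b)]; print('  x range',np.percentile(s[:,0]*1000,[1,99]).round(1))
    s=q[(q[:,0]>-.027)&(q[:,0]<-.014)];print('  y range',np.percentile(s[:,1]*1000,[.5,99.5]).round(1))
    for c,zz in(([520,-288],0),):pass
```

```text
top 862 0.058263649158799065 ((-14.99278736114502, -18.009536743164062), (34.079200744628906, 155.36874389648438), 2.752774477005005)
  x range [-29.4  -0.4]
  x range [-29.7  -1.1]
  x range [-29.2  -0.9]
  x range [-29.4  -1.3]
  y range [-86.8  58. ]
side 605 0.05965877545090239 ((-13.860723495483398, -16.019027709960938), (33.08980178833008, 158.66928100585938), 1.316733717918396)
  x range [-29.1   0.7]
  x range [-28.6  -0.2]
  x range [-29.3   0.2]
  x range [-28.9  -0.2]
  y range [-85.9  61.9]
```

```bash
cat >> h.py <<'E'
from scipy.spatial.transform import Rotation as Ro
def st():
    o=manip.get_obs(); R=Ro.from_quat(o['ee_rot']).as_matrix(); x=R[:,0]
    y=(np.degrees(np.arctan2(x[1],x[0]))+90)%180-90
    print('t',round(o['clock'],2),'p',(o['position']*1000).round(1),'yaw%180',round(y,2),'z',R[:,2].round(4),'F',o['ft_force'].round(1),'T',o['torque'].round(2),'w',round(o['grip_width']*85.4,1),'q',o['joint_pos'].round(2))
    return o
E
python3 -c "
from h import *
st()"
```

```text
t 0.1 p [161.7 603.4 230.6] yaw%180 75.0 z [-3.0e-04 -1.3e-03 -1.0e+00] F [ 0.4  0.2 -0.6] T [-0.04  0.03 -0.01] w 85.6 q [-1.33  0.33 -0.06  1.46  0.02  1.35 -0.09]
```

```bash
python3 -m crank '[[[0.6,-0.87,0,0,0,-1,50],[0.6,-0.87,0,0,0,-1,50],[0.6,-0.87,0,0,0,-1,50],[0.6,-0.87,0,0,0,-1,50],[0.6,-0.87,0,0,0,-1,50],[0.6,-0.87,0,0,0,-1,50],[0.6,-0.87,0,0,0,-1,50],[0.6,-0.87,0,0,0,-1,50]]]' 40; python3 -c "
from h import *
st()"
```

```text
clock: 1.1
position: [0.4463, 0.1902, 0.2313]
ee_rot: [0.954, 0.299, 0.0, -0.0]
ft_force: [0.8, 1.2, -0.0]
grip_width: 0.584
t 1.1 p [446.3 190.2 231.3] yaw%180 34.84 z [ 1.e-04  3.e-04 -1.e+00] F [ 0.8  1.2 -0. ] T [ 0.05 -0.06 -0.03] w 49.9 q [-0.84  0.01  0.35  1.84 -0.    1.3   0.12]
```

```bash
python3 -m crank '[[[0.15,-0.98,0,0,0,-1,50],[0.15,-0.98,0,0,0,-1,50],[0.15,-0.98,0,0,0,-1,50],[0.15,-0.98,0,0,0,-1,50],[0.15,-0.98,0,0,0,-1,50],[0.15,-0.98,0,0,0,-1,50],[0.15,-0.98,0,0,0,-1,50],[0.15,-0.98,0,0,0,-1,50]]]'; python3 -m crank '[[[0,0,-0.8,0,0,-0.55,50],[0,0,-0.5,0,0,0,50],[0,0,0,0,0,0,50]]]'; python3 -c "
from h import *
st()
im,d=manip.camera('top');cv2.imwrite('pics/t1.png',cv2.resize(im[180:300,380:560],None,fx=4,fy=4))
im,d=manip.camera('side');cv2.imwrite('pics/s1.png',cv2.resize(im[200:370,290:510],None,fx=3.5,fy=3.5))"
```

```text
clock: 2.1
position: [0.5178, -0.2798, 0.2313]
ee_rot: [0.999, -0.045, 0.0, -0.0]
ft_force: [1.4, 0.7, 0.3]
grip_width: 0.588
clock: 2.48
position: [0.5162, -0.2776, 0.1512]
ee_rot: [0.998, -0.068, -0.002, -0.0]
ft_force: [0.5, -0.2, 0.3]
grip_width: 0.587
t 2.48 p [ 516.2 -277.6  151.2] yaw%180 -7.75 z [-0.0044  0.0012 -1.    ] F [ 0.5 -0.2  0.3] T [-0.    0.01 -0.01] w 50.2 q [-0.23  0.39  0.81  1.7  -0.3   1.19  0.52]
```

View pics/s1.png

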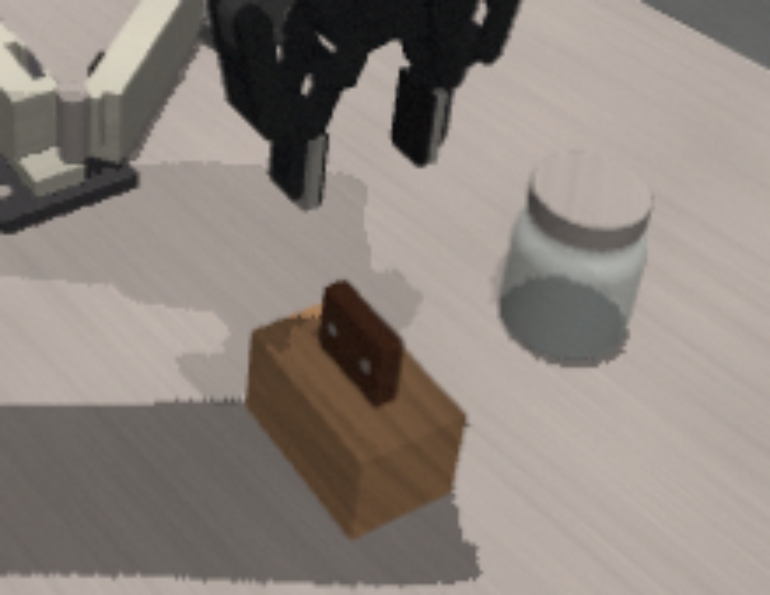

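```bash
python3 -m crank '[[[0.07,-0.18,-0.5,0,0,0,50],[0,0,-0.5,0,0,0,50],[0,0,-0.4,0,0,0,50],[0,0,0,0,0,0,50]]]'; python3 -c "
from h import *
st()
im,d=manip.camera('side');cv2.imwrite('pics/s2.png',cv2.resize(im[200:370,290:510],None,fx=3.5,fy=3.5))"
```

```text
clock: 3.08
position: [0.5219, -0.2888, 0.0696]
ee_rot: [0.998, -0.067, -0.0, -0.0]
ft_force: [-0.5, -0.8, 0.2]
grip_width: 0.583
t 3.08 p [ 521.9 -288.8   69.6] yaw%180 -7.72 z [-5.e-04  3.e-04 -1.e+00] F [-0.5 -0.8  0.2] T [0.02 0.01 0.01] w 49.8 q [-0.16  0.5   0.75  1.75 -0.39  1.05  0.59]
```

View pics/s2.png

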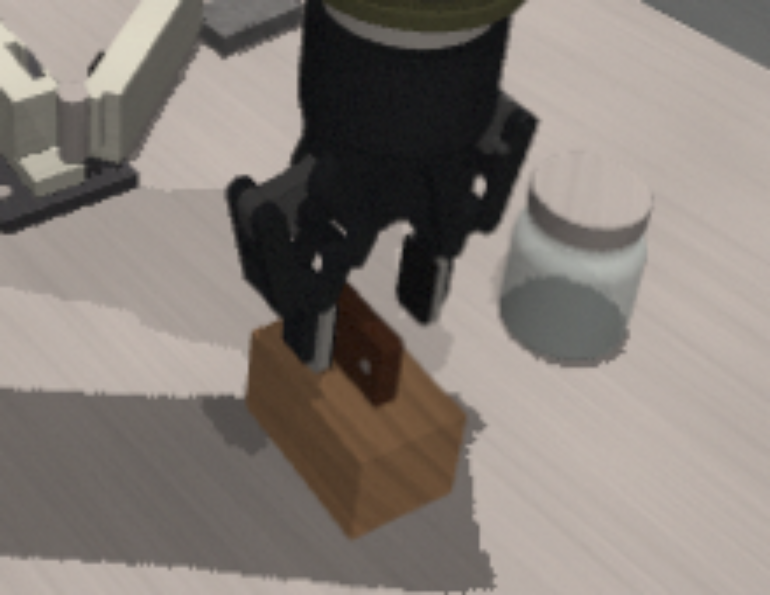

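```bash
python3 -m crank '[[[-0.02,0,-0.22,0,0,0,50],[0,0,0,0,0,0,30],[0,0,0,0,0,0,5],[0,0,0,0,0,0,5],[0,0,0,0,0,0,5],[0,0,0,0,0,0,5]]]' 60; python3 -c "
from h import *
st()"
```

```text
clock: 3.88
position: [0.5209, -0.2893, 0.0567]
ee_rot: [0.998, -0.068, 0.0, 0.0]
ft_force: [-1.8, 0.4, 5.7]
grip_width: 0.13
t 3.88 p [ 520.9 -289.3   56.7] yaw%180 -7.75 z [ 9.e-04 -2.e-04 -1.e+00] F [-1.8  0.4  5.7] T [0.12 0.19 0.07] w 11.1 q [-0.15  0.52  0.74  1.76 -0.4   1.02  0.61]
```

```bash
python3 -m crank '[[[0,0,0.3,0,0,0,5],[0,0,0.5,0,0,0,5],[0,0,0.75,0,0,0,5],[0,0,0,0,0,0,5]]]'; python3 -c "
from h import *
st()
im,d=manip.camera('side');cv2.imwrite('pics/s3.png',cv2.resize(im[180:370,290:510],None,fx=3.2,fy=3.2))"
```

```text
clock: 4.38
position: [0.5221, -0.2904, 0.1533]
ee_rot: [0.998, -0.068, 0.003, 0.001]
ft_force: [0.3, -0.4, -1.7]
grip_width: 0.127
t 4.38 p [ 522.1 -290.4  153.3] yaw%180 -7.78 z [ 0.0058 -0.002  -1.    ] F [ 0.3 -0.4 -1.7] T [-0.02  0.04 -0.06] w 10.9 q [-0.21  0.41  0.81  1.68 -0.31  1.19  0.54]
```

View pics/s3.png

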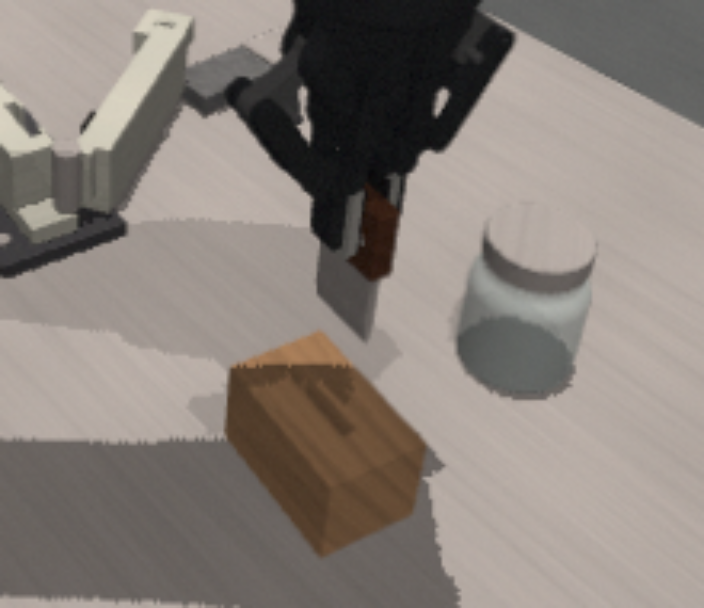

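```bash
python3 -m crank '[[[0.01,0.6,0,0,0,0.1,5],[0.01,0.8,0,0,0,0.1,5],[0.01,0.9,0,0,0,0,5],[0.01,0.9,0,0,0,0,5],[0.01,0.8,0,0,0,0,5],[0.01,0.5,0,0,0,0,5],[0,0,0,0,0,0,5],[0,0,0,0,0,0,5]]]'; python3 -c "
from h import *
st()"
```

```text
clock: 5.42
position: [0.5238, -0.0199, 0.1487]
ee_rot: [0.998, -0.059, -0.0, 0.0]
ft_force: [0.1, 0.5, -1.1]
grip_width: 0.132
t 5.42 p [523.8 -19.9 148.7] yaw%180 -6.78 z [-9.e-04 -6.e-04 -1.e+00] F [ 0.1  0.5 -1.1] T [-0.02 -0.01  0.01] w 11.3 q [-0.71  0.2   0.74  1.86 -0.15  1.13 -0.03]
```

```bash
python3 -m crank '[[[0.02,0.04,-0.3,0,0,0,5],[0,0,-0.3,0,0,0,5],[0,0,0,0,0,0,5],[0,0,0,0,0,0,5]]]'; python3 -c "
from h import *
st()
im,d=manip.camera('side');cv2.imwrite('pics/s4.png',cv2.resize(im[150:270,240:360],None,fx=5,fy=5,interpolation=cv2.INTER_CUBIC))
im,d=manip.camera('top');cv2.imwrite('pics/t4.png',cv2.resize(im[180:270,280:400],None,fx=5,fy=5,interpolation=cv2.INTER_CUBIC))"
```

```text
clock: 5.92
position: [0.5254, -0.0171, 0.113]
ee_rot: [0.998, -0.059, -0.0, 0.0]
ft_force: [0.4, 0.1, -1.6]
grip_width: 0.131
t 5.92 p [525.4 -17.1 113. ] yaw%180 -6.78 z [-2.e-04 -4.e-04 -1.e+00] F [ 0.4  0.1 -1.6] T [ 0.03 -0.04 -0.01] w 11.2 q [-0.69  0.26  0.72  1.9  -0.19  1.06 -0.  ]
```

View pics/s4.png

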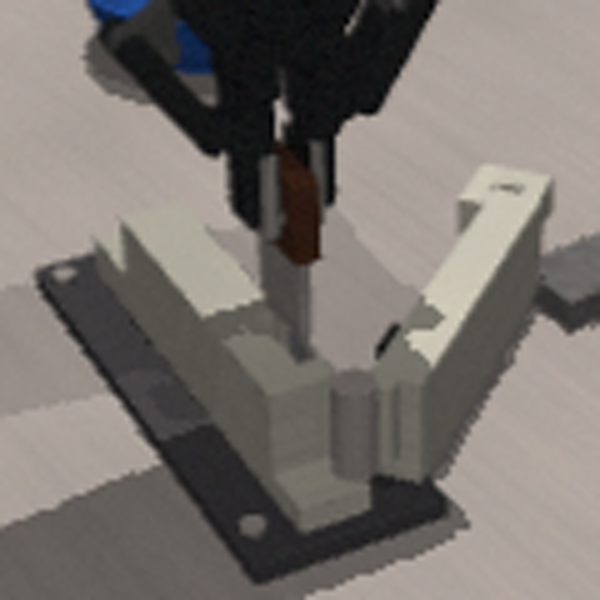

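View pics/t4.png

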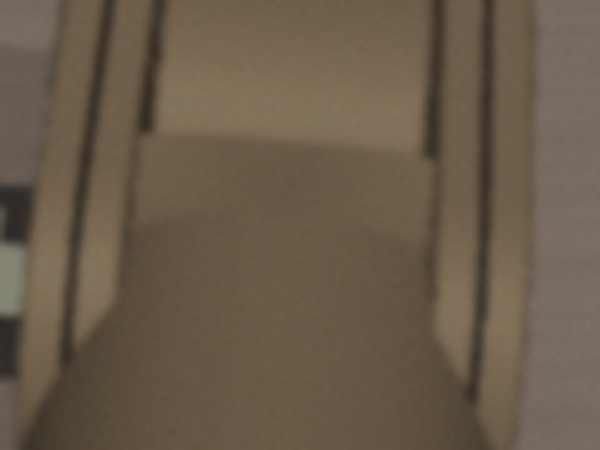

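The side view shows the blade tip right over the slot. The top camera is blocked by the arm, so I'll descend on force.

```bash
python3 -m crank '[[[0,0,-0.08,0,0,0,5],[0,0,-0.08,0,0,0,5],[0,0,0,0,0,0,5]]]'; python3 -c "
from h import *
st()"
```

```text
clock: 6.4
position: [0.5251, -0.0167, 0.1031]
ee_rot: [0.998, -0.059, -0.0, 0.0]
ft_force: [0.4, -0.2, -1.0]
grip_width: 0.132
t 6.4 p [525.1 -16.7 103.1] yaw%180 -6.74 z [-6.e-04 -2.e-04 -1.e+00] F [ 0.4 -0.2 -1. ] T [-0.07 -0.04 -0.02] w 11.3 q [-0.68  0.27  0.72  1.91 -0.2   1.04  0.  ]
```

```bash
python3 -m crank '[[[0,0,-0.1,0,0,0,5],[0,0,-0.1,0,0,0,5],[0,0,0,0,0,0,5]]]'; python3 -c "
from h import *
st()
im,d=manip.camera('side');cv2.imwrite('pics/s5.png',cv2.resize(im[150:270,240:360],None,fx=5,fy=5,interpolation=cv2.INTER_CUBIC))"
```

```text
clock: 6.78
position: [0.525, -0.0167, 0.0909]
ee_rot: [0.998, -0.059, -0.0, 0.0]
ft_force: [-0.7, -0.2, -0.6]
grip_width: 0.125
t 6.78 p [525.  -16.7  90.9] yaw%180 -6.76 z [-1.e-03 -3.e-04 -1.e+00] F [-0.7 -0.2 -0.6] T [ 0.02 -0.03 -0.01] w 10.7 q [-0.67  0.29  0.71  1.92 -0.22  1.02  0.02]
```

View pics/s5.png

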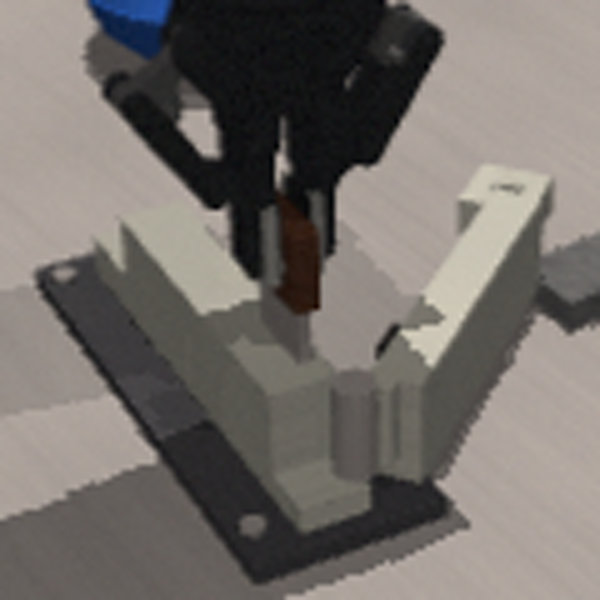

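The blade is about 16 mm deep with no contact force. Carry on down.

```bash
python3 -m crank '[[[0,0,-0.15,0,0,0,5],[0,0,-0.15,0,0,0,5],[0,0,-0.1,0,0,0,5],[0,0,0,0,0,0,5]]]'; python3 -c "
from h import *
st()"; python3 -m crank '[[[0,0,-0.04,0,0,0,5],[0,0,0,0,0,0,5]]]';  python3 -c "
from h import *
st()"
```

```text
clock: 7.32
position: [0.5252, -0.0168, 0.0671]
ee_rot: [0.998, -0.059, -0.0, 0.0]
ft_force: [0.1, 0.1, -0.7]
grip_width: 0.128
t 7.33 p [525.2 -16.8  67.1] yaw%180 -6.76 z [-5.e-04 -2.e-04 -1.e+00] F [ 0.1  0.1 -0.7] T [ 0.04 -0.05 -0.02] w 10.9 q [-0.66  0.33  0.7   1.93 -0.25  0.97  0.04]
clock: 7.58
position: [0.5256, -0.0168, 0.0665]
ee_rot: [0.998, -0.059, -0.0, -0.001]
ft_force: [-9.4, 0.6, 22.2]
grip_width: 0.132
t 7.58 p [525.6 -16.8  66.5] yaw%180 -6.77 z [-0.      0.0011 -1.    ] F [-9.4  0.6 22.2] T [-0.02  2.23 -0.02] w 11.3 q [-0.66  0.33  0.7   1.93 -0.26  0.97  0.04]
```

```bash
python3 -m crank '[[[0,0,0.03,0,0,0,5],[0,0,0,0,0,0,25],[0,0,0,0,0,0,35],[0,0,0,0,0,0,35],[0,0,0.5,0,0,0,35],[0,0,0.8,0,0,0,35],[0,0,0,0,0,0,35]]]'; python3 -c "
from h import *
st()
im,d=manip.camera('side');cv2.imwrite('pics/s6.png',cv2.resize(im[150:270,240:360],None,fx=5,fy=5,interpolation=cv2.INTER_CUBIC))
np.save('s6P.npy',cloud('side',d));np.save('s6.npy',im)"
```

```text
clock: 8.45
position: [0.5275, -0.0168, 0.148]
ee_rot: [0.998, -0.059, 0.003, -0.001]
ft_force: [-0.3, -0.3, -0.8]
grip_width: 0.408
t 8.45 p [527.5 -16.8 148. ] yaw%180 -6.76 z [ 0.0057  0.0014 -1.    ] F [-0.3 -0.3 -0.8] T [-0.    0.01  0.05] w 34.8 q [-0.71  0.21  0.74  1.86 -0.16  1.12 -0.03]
```

View pics/s6.png

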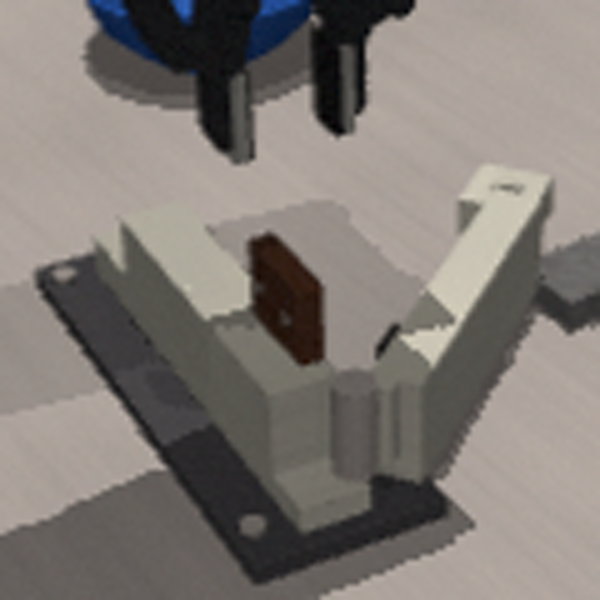

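Run:
```python
from h import *
o=np.array([.5382,.0374]);th=np.deg2rad(-6.8);R=lambda a:np.array([[np.cos(a),-np.sin(a)],[np.sin(a),np.cos(a)]])
H=o+R(th)@[0,-.1]; print('H',H)
B=np.array([.6771,.0364]); v=R(th).T@(B-H); s=np.arctan2(v[0],v[1]); print('swing',s,'r',np.hypot(*v))
Rm=R(th-s)
br=onplane('top',[[331.5,173],[314,171],[331.5,150]],.015)[:,:2]; print('brush world',br,'in moving half (mm)\n',((br-H)@Rm*1000).round(0))
for r,t in((70,42),(80,42),(90,42),(100,42)): print(r,t,'start world',(H+Rm@[t/1e3,r/1e3]).round(4))
for s2 in(.88,.75,.6,.45,.3,.15,.05,0):
    a=th-s2; r=.08+(.88-s2)/.88*.045; print(s2,'r',round(r*1e3),(H+R(a)@[.023+.015,r]).round(4))
P=np.load('s6P.npy'); im=np.load('s6.npy').astype(int)
m=(im[...,2]>im[...,0]+25)&(im[...,2]<110)&(P[...,2]>.062)&(P[...,1]>-.06)&(P[...,1]<.03)&(abs(P[...,0]-.525)<.03); q=P[m]; print(len(q),q.min(0),q.max(0),cv2.minAreaRect((q[:,:2]*1000).astype(np.float32)))
```

```text
H [ 0.5263596  -0.06189655]
swing 0.8742697331911727 r 0.17995799270366764
brush world [[ 0.67066524 -0.01699225]
 [ 0.67641338  0.02227534]
 [ 0.72434244 -0.01848613]] in moving half (mm)
 [[ 41. 145.]
 [ 11. 172.]
 [ 72. 190.]]
70 42 start world [ 0.6079 -0.0588]
80 42 start world [ 0.6163 -0.0534]
90 42 start world [ 0.6247 -0.0479]
100 42 start world [ 0.6331 -0.0425]
0.88 r 80 [ 0.6142 -0.0505]
0.75 r 87 [ 0.6171 -0.0349]
0.6 r 94 [ 0.6171 -0.0159]
0.45 r 102 [0.6133 0.0036]
0.3 r 110 [0.6057 0.0228]
0.15 r 117 [0.5941 0.0411]
0.05 r 122 [0.5844 0.0524]
0 r 125 [0.5789 0.0577]
109 [ 0.50119784 -0.05826804  0.06305595] [ 0.53478787 -0.00174765  0.357629  ] ((516.668212890625, -30.352764129638672), (32.900516510009766, 55.75025177001953), 3.602055072784424)
```

```bash
python3 -m crank '[[[0.8,-0.38,0,0,0,0,0],[0.78,-0.39,0,0,0,0,0],[0,0,-0.3,0,0,0,0],[0,0,-0.5,0,0,0,0],[0,0,-0.5,0,0,0,0],[0,0,-0.4,0,0,0,0],[0,0,0,0,0,0,0]]]'; python3 -c "
from h import *
st()
im,d=manip.camera('side');cv2.imwrite('pics/s7.png',cv2.resize(im[130:270,240:400],None,fx=4.5,fy=4.5,interpolation=cv2.INTER_CUBIC))"
```

```text
clock: 9.38
position: [0.6177, -0.0624, 0.0401]
ee_rot: [0.998, -0.059, -0.003, 0.0]
ft_force: [0.3, -0.4, 0.4]
grip_width: 0.001
t 9.38 p [617.7 -62.4  40.1] yaw%180 -6.75 z [-0.0053 -0.     -1.    ] F [ 0.3 -0.4  0.4] T [ 0.01 -0.01  0.  ] w 0.1 q [-0.48  0.58  0.67  1.69 -0.41  1.02  0.21]
```

View pics/s7.png

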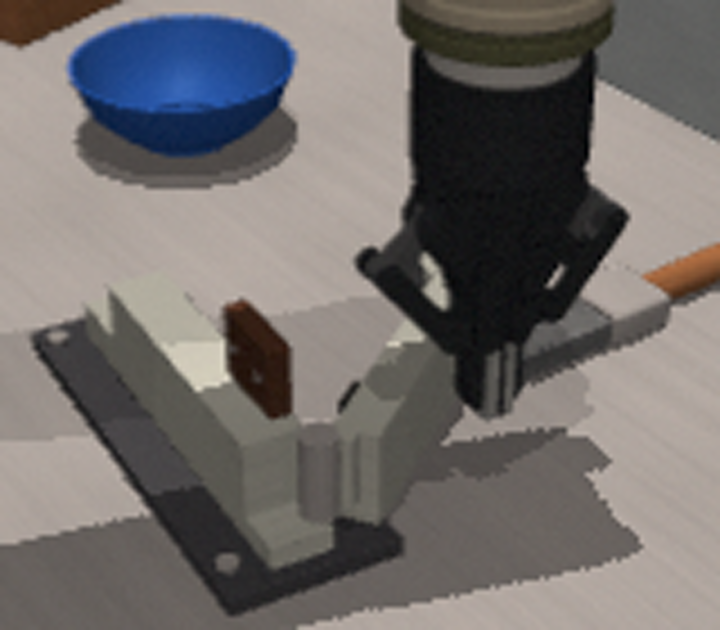

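```bash
python3 -m crank '[[[0,0.25,0,0,0,0,0],[0,0.25,0,0,0,0,0],[0,0.25,0,0,0,0,0],[-0.06,0.3,0,0,0,0,0],[-0.13,0.32,0,0,0,0,0],[0,0,0,0,0,0,0]]]'; python3 -c "
from h import *
st()
im,d=manip.camera('side');cv2.imwrite('pics/s8.png',cv2.resize(im[130:270,240:400],None,fx=4.5,fy=4.5,interpolation=cv2.INTER_CUBIC))"
```

```text
clock: 10.18
position: [0.6083, 0.0224, 0.0428]
ee_rot: [0.998, -0.057, -0.0, -0.001]
ft_force: [-0.0, -0.4, 0.4]
grip_width: 0.006
t 10.18 p [608.3  22.4  42.8] yaw%180 -6.55 z [-5.0e-04  1.5e-03 -1.0e+00] F [-0.  -0.4  0.4] T [-0.03 -0.06  0.05] w 0.5 q [-0.63  0.55  0.67  1.73 -0.39  1.    0.07]
```

View pics/s8.png

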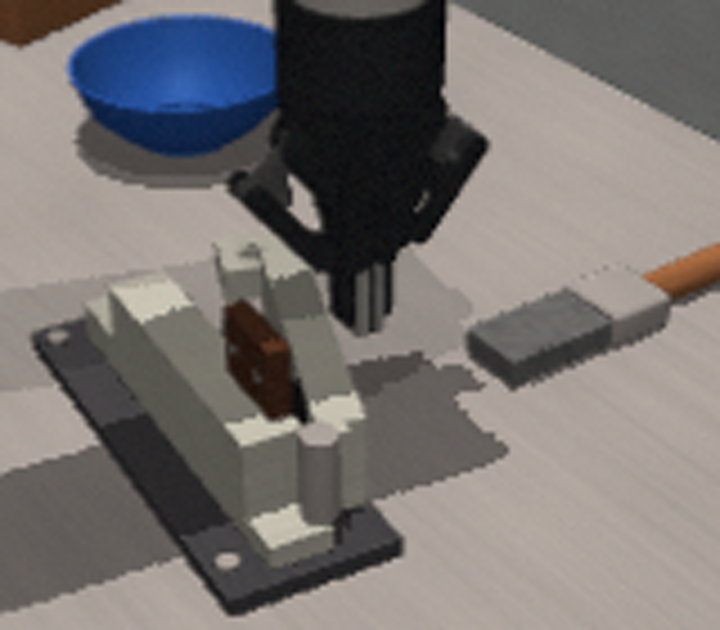

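```bash
python3 -m crank '[[[-0.12,0.15,0,0,0,0,0],[-0.12,0.15,0,0,0,0,0],[-0.08,0.1,0,0,0,0,0],[-0.08,0.1,0,0,0,0,0],[0,0,0,0,0,0,0]]]'; python3 -c "
from h import *
st()"
```

```text
clock: 10.85
position: [0.5844, 0.0502, 0.0429]
ee_rot: [0.998, -0.058, -0.0, -0.0]
ft_force: [0.7, 0.2, 0.3]
grip_width: -0.001
t 10.85 p [584.4  50.2  42.9] yaw%180 -6.69 z [-4.e-04  6.e-04 -1.e+00] F [0.7 0.2 0.3] T [ 0.05 -0.06 -0.01] w -0.1 q [-0.7   0.5   0.68  1.79 -0.37  0.98  0.01]
```

```bash
python3 -m crank '[[[-0.06,0,0,0,0,0,0],[-0.05,0,0,0,0,0,0],[0,0,0,0,0,0,0]]]'; python3 -m crank '[[[-0.04,0,0,0,0,0,0],[0,0,0,0,0,0,0]]]';python3 -c "
from h import *
st()
im,d=manip.camera('side');cv2.imwrite('pics/s9.png',cv2.resize(im[130:270,240:400],None,fx=4.5,fy=4.5,interpolation=cv2.INTER_CUBIC))"
```

```text
clock: 11.22
position: [0.578, 0.0491, 0.043]
ee_rot: [0.998, -0.059, -0.0, -0.0]
ft_force: [-0.2, -0.4, -0.1]
grip_width: -0.001
clock: 11.48
position: [0.5768, 0.0492, 0.0432]
ee_rot: [0.998, -0.059, 0.001, 0.0]
ft_force: [6.8, 0.4, -4.1]
grip_width: 0.002
t 11.47 p [576.8  49.2  43.2] yaw%180 -6.75 z [ 2.6e-03 -2.0e-04 -1.0e+00] F [ 6.8  0.4 -4.1] T [ 0.03 -1.28  0.  ] w 0.2 q [-0.71  0.48  0.68  1.81 -0.36  0.97  0.  ]
```

View pics/s9.png

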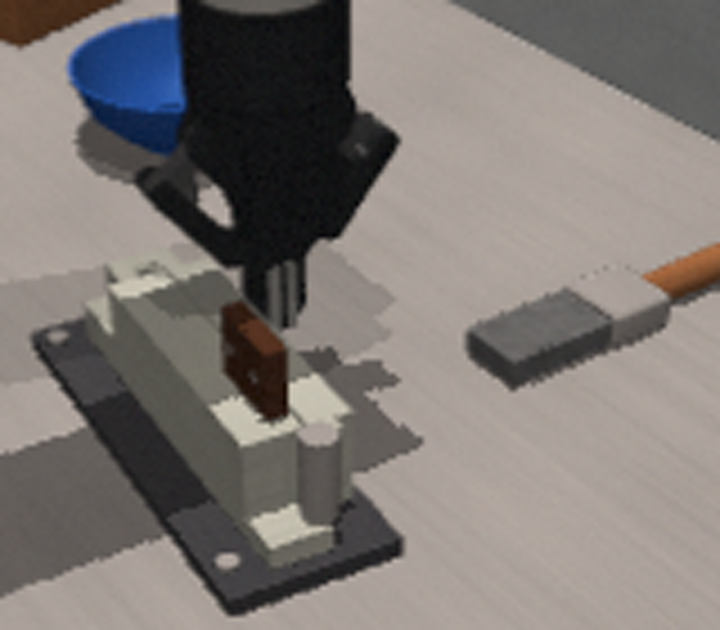

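```bash
python3 -m crank '[[[-0.05,0,0,0,0,0,0],[0,0,0,0,0,0,0],[0,0,0,0,0,0,0]]]';python3 -c "
from h import *
st()"
```

```text
clock: 11.9
position: [0.5766, 0.0491, 0.0436]
ee_rot: [0.998, -0.059, 0.004, 0.0]
ft_force: [19.6, 1.3, -14.0]
grip_width: -0.002
t 11.9 p [576.6  49.1  43.6] yaw%180 -6.76 z [ 8.5e-03 -9.0e-04 -1.0e+00] F [ 19.6   1.3 -14. ] T [-0.   -4.18  0.01] w -0.2 q [-0.72  0.48  0.68  1.82 -0.36  0.96 -0.  ]
```

```bash
python3 -m crank '[[[0.2,0,0,0,0,0,0],[0.5,0,0.2,0,0,0,0],[0,0,0.9,0,0,0,0],[0,0,0.8,0,0,0,20],[-0.7,0.9,0,0,0,0,45],[-0.8,0.95,0,0,0,0,45],[-0.9,0.95,0,0,0,0,45],[-0.5,0.95,0,0,0,0,45]]]' ; python3 -c "
from h import *
st()"
```

```text
clock: 12.9
position: [0.4623, 0.2478, 0.1571]
ee_rot: [0.998, -0.059, -0.0, -0.0]
ft_force: [1.7, 1.0, -0.4]
grip_width: 0.527
t 12.9 p [462.3 247.8 157.1] yaw%180 -6.8 z [-9.e-04  3.e-04 -1.e+00] F [ 1.7  1.  -0.4] T [ 0.05 -0.03  0.  ] w 45.0 q [-1.18  0.19  0.67  1.85 -0.13  1.15 -0.58]
```

```bash
python3 -m crank '[[[0,0.43,0,0,0,0,45],[0,0,0,0,0,0,45],[0,0,0,0,0,0,45]]]'
python3 - <<'E'
from h import *
st()
im,d=manip.camera('top'); np.savez('top2.npz',im=im,d=d)
C=cv2.resize(cv2.convertScaleAbs(im[150:270,250:380],alpha=1.6),None,fx=5,fy=5,interpolation=cv2.INTER_CUBIC)
o=np.array([.5382,.0374]);th=np.deg2rad(-6.8);R=np.array([[np.cos(th),-np.sin(th)],[np.sin(th),np.cos(th)]])
L=lambda x,y,z:[*(o+R@[x/1e3,y/1e3]),z/1e3]
for p in proj('top',[L(0,80,49),L(23,60,60),L(23,-88,60),L(-30,60,60),L(-30,-88,60),L(17,97,49),L(-7,-55,96)]): cv2.circle(C,tuple(np.int32((p-[250,150]+.5)*5)),2,(0,0,255),-1)
cv2.imwrite('pics/t10.png',C)
im,d=manip.camera('side');cv2.imwrite('pics/s10.png',cv2.resize(im[120:240,160:330],None,fx=4.5,fy=4.5,interpolation=cv2.INTER_CUBIC))
E
```

```text
clock: 13.28
position: [0.465, 0.2713, 0.1568]
ee_rot: [0.998, -0.06, 0.0, 0.001]
ft_force: [-0.4, -0.8, 0.3]
grip_width: 0.523
t 13.28 p [465.  271.3 156.8] yaw%180 -6.87 z [ 1.0e-04 -1.2e-03 -1.0e+00] F [-0.4 -0.8  0.3] T [-0.03  0.01  0.02] w 44.6 q [-1.19  0.22  0.66  1.82 -0.15  1.15 -0.61]
```

View pics/t10.png

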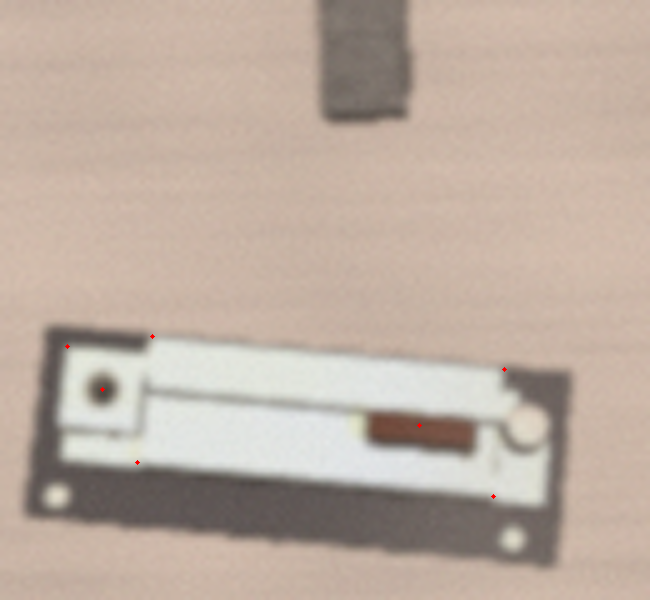

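View pics/s10.png

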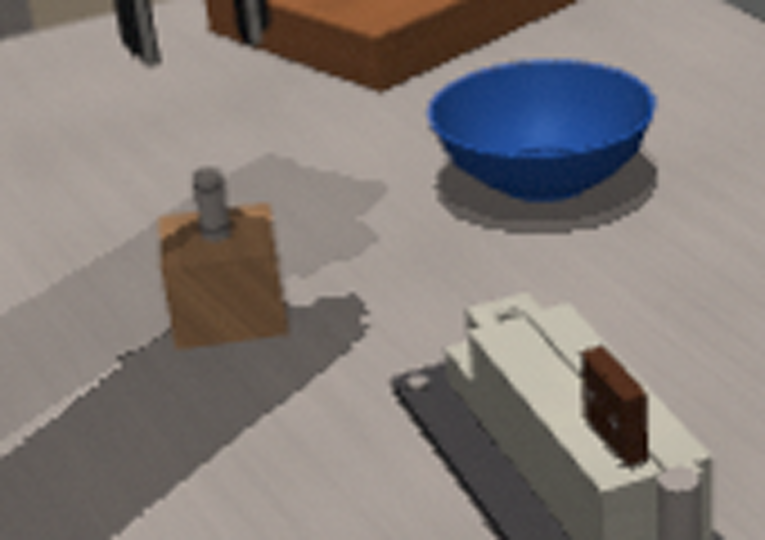

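```bash
python3 -m crank '[[[-0.06,0.16,-0.3,0,0,0,45],[0,0,-0.5,0,0,0,45],[0,0,-0.4,0,0,0,45],[0,0,0,0,0,0,45],[0,0,0,0,0,0,45]]]'
python3 - <<'E'
from h import *
st()
im,d=manip.camera('side');cv2.imwrite('pics/s11.png',cv2.resize(im[100:220,140:310],None,fx=4.5,fy=4.5,interpolation=cv2.INTER_CUBIC))
z=np.load('top2.npz');im=z['im']; g=cv2.cvtColor(im,cv2.COLOR_BGR2GRAY).astype(float)
c=(270,227);r=3;v,u=np.mgrid[c[1]-r:c[1]+r+1,c[0]-r:c[0]+r+1]; w=np.clip(np.percentile(g[v,u],60)-g[v,u],0,None); w[w<w.max()*.3]=0
p=[(u*w).sum()/w.sum(),(v*w).sum()/w.sum()]; print(p,onplane('top',[p],.049))
P=cloud('top',z['d']);m=(abs(P[...,0]-.461)<.03)&(abs(P[...,1]-.281)<.03)&(P[...,2]>.065)&(P[...,2]<.1);q=P[m];print(m.sum())
# pin head top by brightness
c=(186,271);r=8
E
```

```text
clock: 14.0
position: [0.4608, 0.2826, 0.0853]
ee_rot: [0.998, -0.059, 0.0, -0.0]
ft_force: [0.1, -0.0, 0.3]
grip_width: 0.53
t 14.0 p [460.8 282.6  85.3] yaw%180 -6.77 z [ 4.e-04  1.e-04 -1.e+00] F [ 0.1 -0.   0.3] T [ 0.01 -0.02 -0.05] w 45.2 q [-1.17  0.32  0.63  1.88 -0.22  1.01 -0.57]
[np.float64(270.0880503144654), np.float64(227.65283018867925)] [[0.54711017 0.1166059  0.049     ]]
74
```

View pics/s11.png

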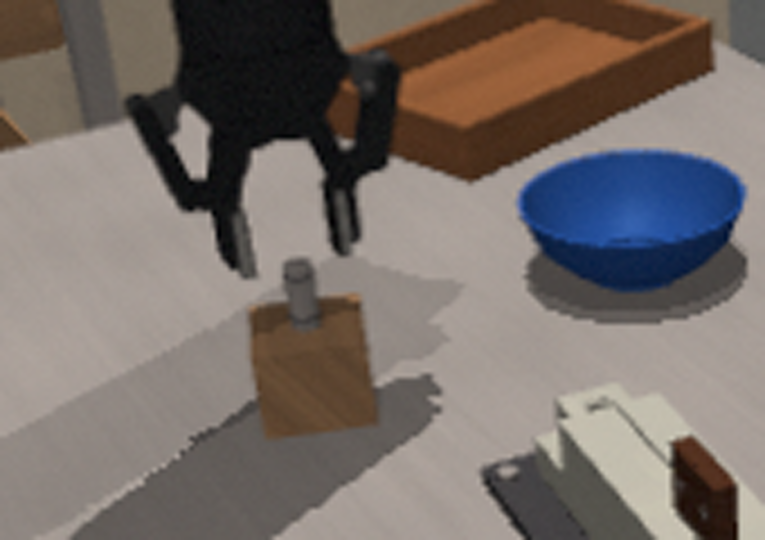

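```bash
python3 -m crank '[[[0.01,-0.03,-0.23,0,0,0,45],[0,0,-0.23,0,0,0,45],[0,0,0,0,0,0,30],[0,0,0,0,0,0,8],[0,0,0,0,0,0,8],[0,0,0,0,0,0,8],[0,0,0,0,0,0,8]]]' 60
python3 - <<'E'
from h import *
st()
E
```

```text
clock: 14.92
position: [0.4611, 0.2808, 0.0575]
ee_rot: [0.998, -0.059, 0.0, -0.0]
ft_force: [0.4, -0.3, -0.1]
grip_width: 0.168
t 14.93 p [461.1 280.8  57.5] yaw%180 -6.75 z [ 2.e-04  2.e-04 -1.e+00] F [ 0.4 -0.3 -0.1] T [-0.02  0.01 -0.03] w 14.4 q [-1.15  0.36  0.61  1.9  -0.25  0.96 -0.54]
```

```bash
python3 -m crank '[[[0,0,0.3,0,0,0,8],[0,0,0.5,0,0,0,8],[0,0,0.4,0,0,0,8],[0.3,-0.6,0,0,0,0,8],[0.42,-0.8,0,0,0,0,8],[0.42,-0.8,0,0,0,0,8],[0.3,-0.54,0,0,0,0,8],[0,0,0,0,0,0,8]]]'; python3 -m crank '[[[0,0,0,0,0,0,8],[0,0,0,0,0,0,8]]]'
python3 - <<'E'
from h import *
st()
E
```

```text
clock: 15.92
position: [0.5489, 0.1128, 0.1308]
ee_rot: [0.998, -0.062, 0.001, 0.0]
ft_force: [0.8, 0.4, -0.1]
grip_width: 0.164
clock: 16.18
position: [0.5471, 0.1178, 0.1296]
ee_rot: [0.998, -0.058, -0.0, -0.0]
ft_force: [-0.2, 0.1, -0.1]
grip_width: 0.167
t 16.18 p [547.1 117.8 129.6] yaw%180 -6.63 z [ 0.e+00  7.e-04 -1.e+00] F [-0.2  0.1 -0.1] T [ 0.01  0.02 -0.02] w 14.2 q [-0.91  0.32  0.73  1.8  -0.24  1.11 -0.21]
```

```bash
python3 -m crank '[[[0,-0.02,-0.3,0,0,0,8],[0,0,-0.27,0,0,0,8],[0,0,0,0,0,0,8],[0,0,0,0,0,0,8]]]'
python3 - <<'E'
from h import *
st()
im,d=manip.camera('side');cv2.imwrite('pics/s12.png',cv2.resize(im[120:240,220:340],None,fx=5,fy=5,interpolation=cv2.INTER_CUBIC))
E
```

```text
clock: 16.68
position: [0.5475, 0.115, 0.0951]
ee_rot: [0.998, -0.059, -0.0, 0.0]
ft_force: [0.8, 0.3, 0.1]
grip_width: 0.168
t 16.68 p [547.5 115.   95.1] yaw%180 -6.76 z [-1.e-04 -4.e-04 -1.e+00] F [0.8 0.3 0.1] T [ 0.01 -0.02  0.02] w 14.4 q [-0.89  0.37  0.72  1.83 -0.28  1.05 -0.18]
```

View pics/s12.png

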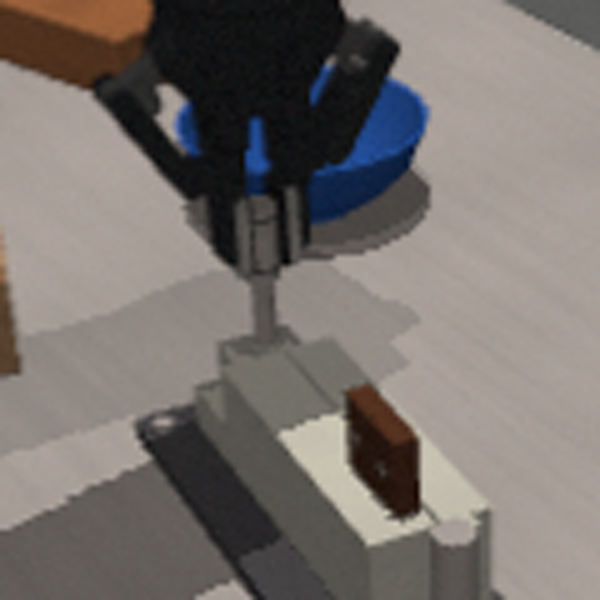

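```bash
python3 -m crank '[[[-0.005,0.024,-0.05,0,0,0,8],[0,0,-0.05,0,0,0,8],[0,0,-0.03,0,0,0,8],[0,0,0,0,0,0,8]]]'
python3 - <<'E'
from h import *
st()
E
```

```text
clock: 17.23
position: [0.5471, 0.1165, 0.0872]
ee_rot: [0.998, -0.059, -0.0, 0.0]
ft_force: [-0.3, -0.3, -0.5]
grip_width: 0.168
t 17.23 p [547.1 116.5  87.2] yaw%180 -6.75 z [-2.e-04 -1.e-04 -1.e+00] F [-0.3 -0.3 -0.5] T [ 0.   -0.05 -0.02] w 14.3 q [-0.88  0.38  0.71  1.83 -0.28  1.03 -0.18]
```

Tip is about 3 mm below the lug top with no force. Continue.

```bash
python3 -m crank '[[[0,0,-0.06,0,0,0,8],[0,0,-0.06,0,0,0,8],[0,0,0,0,0,0,8]]]'
python3 - <<'E'
from h import *
st()
E
```

```text
clock: 17.6
position: [0.547, 0.1166, 0.0798]
ee_rot: [0.998, -0.059, -0.0, 0.0]
ft_force: [0.4, 0.0, -1.3]
grip_width: 0.164
t 17.6 p [547.  116.6  79.8] yaw%180 -6.75 z [-3.e-04 -2.e-04 -1.e+00] F [ 0.4  0.  -1.3] T [ 0.01  0.01 -0.04] w 14.0 q [-0.88  0.39  0.71  1.84 -0.29  1.02 -0.17]
```

```bash
python3 -m crank '[[[0,0,-0.08,0,0,0,8],[0,0,-0.08,0,0,0,8],[0,0,0,0,0,0,8]]]'
python3 - <<'E'
from h import *
st()
E
```

```text
clock: 17.98
position: [0.547, 0.1166, 0.0701]
ee_rot: [0.998, -0.059, -0.0, 0.0]
ft_force: [0.0, -0.2, -0.8]
grip_width: 0.166
t 17.98 p [547.  116.6  70.1] yaw%180 -6.75 z [-3.e-04 -3.e-04 -1.e+00] F [ 0.  -0.2 -0.8] T [ 0.02 -0.03 -0.02] w 14.2 q [-0.87  0.4   0.7   1.85 -0.3   1.   -0.16]
```

```bash
python3 -m crank '[[[0,0,-0.08,0,0,0,8],[0,0,-0.08,0,0,0,8],[0,0,0,0,0,0,8]]]'; python3 -m crank '[[[0,0,-0.06,0,0,0,8],[0,0,0,0,0,0,8],[0,0,0,0,0,0,8]]]'
python3 - <<'E'
from h import *
st()
E
```

```text
clock: 18.35
position: [0.547, 0.1165, 0.0605]
ee_rot: [0.998, -0.059, -0.0, 0.0]
ft_force: [0.3, 0.8, -0.7]
grip_width: 0.168
clock: 18.73
position: [0.5472, 0.1165, 0.0574]
ee_rot: [0.998, -0.059, 0.0, 0.0]
ft_force: [0.1, -0.1, -0.8]
grip_width: 0.165
t 18.73 p [547.2 116.5  57.4] yaw%180 -6.75 z [ 0. -0. -1.] F [ 0.1 -0.1 -0.8] T [ 0.03 -0.03 -0.  ] w 14.1 q [-0.86  0.42  0.69  1.85 -0.32  0.98 -0.15]
```

```bash
python3 -m crank '[[[0,0,-0.04,0,0,0,8],[0,0,0,0,0,0,8],[0,0,0,0,0,0,8]]]'
python3 - <<'E'
from h import *
st()
im,d=manip.camera('side');cv2.imwrite('pics/s13.png',cv2.resize(im[120:240,220:340],None,fx=5,fy=5,interpolation=cv2.INTER_CUBIC))
E
```

```text
clock: 19.1
position: [0.5486, 0.1165, 0.0562]
ee_rot: [0.998, -0.059, 0.001, -0.0]
ft_force: [0.4, -0.7, 8.9]
grip_width: 0.163
t 19.1 p [548.6 116.5  56.2] yaw%180 -6.77 z [ 2.9e-03  8.0e-04 -1.0e+00] F [ 0.4 -0.7  8.9] T [-0.21 -0.05  0.06] w 13.9 q [-0.86  0.42  0.69  1.85 -0.32  0.97 -0.15]
```

View pics/s13.png

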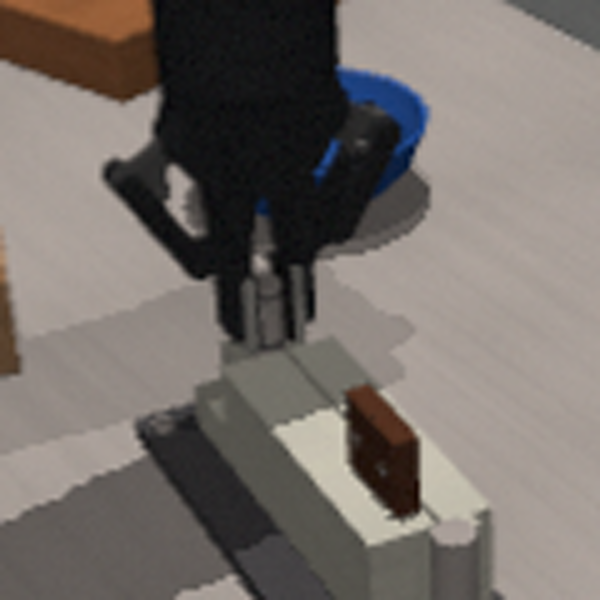

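```bash
python3 -m crank '[[[0,0,0.03,0,0,0,8],[0,0,0,0,0,0,30],[0,0,0,0,0,0,40],[0,0,0,0,0,0,40],[0,0,0.4,0,0,0,40],[0,0,0.8,0,0,0,84],[-0.08,-0.48,0,0,0,0,84],[-0.09,-0.5,0,0,0,0,84]]]'; python3 -m crank '[[[0,0,0,0,0,0,84],[0,0,0,0,0,0,84],[0,0,0,0,0,0,84]]]'
python3 - <<'E'
from h import *
st()
im,d=manip.camera('side');cv2.imwrite('pics/s14.png',cv2.resize(im[120:240,220:340],None,fx=5,fy=5,interpolation=cv2.INTER_CUBIC))
E
```

```text
clock: 20.15
position: [0.5371, 0.0574, 0.1292]
ee_rot: [0.998, -0.058, 0.0, -0.0]
ft_force: [0.2, 0.0, -0.6]
grip_width: 0.981
clock: 20.52
position: [0.537, 0.0589, 0.1286]
ee_rot: [0.998, -0.058, -0.0, 0.0]
ft_force: [0.7, -0.4, -0.6]
grip_width: 0.98
t 20.52 p [537.   58.9 128.6] yaw%180 -6.66 z [-1.e-04  0.e+00 -1.e+00] F [ 0.7 -0.4 -0.6] T [-0.02 -0.01  0.02] w 83.7 q [-0.85  0.28  0.77  1.85 -0.22  1.1  -0.12]
```

View pics/s14.png

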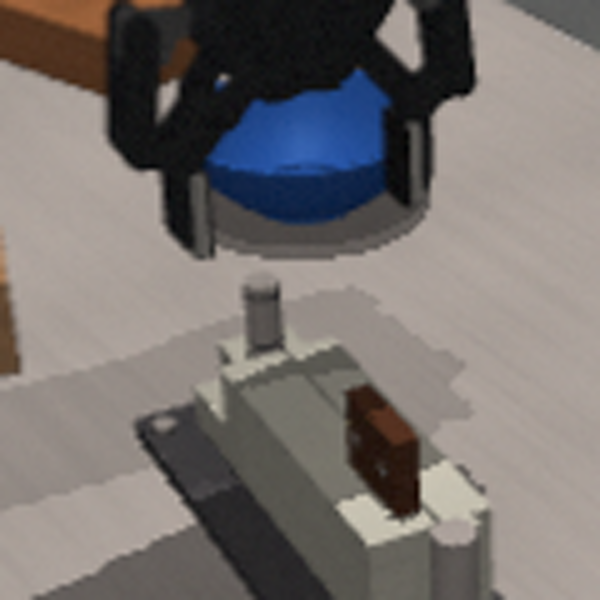

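```bash
python3 -m crank '[[[0,-0.02,-0.4,0,0,0,84],[0,0,-0.4,0,0,0,84],[0,0,-0.4,0,0,0,84],[0,0,-0.35,0,0,0,84],[0,0,0,0,0,0,84]]]';  python3 - <<'E'
from h import *
st()
im,d=manip.camera('side');cv2.imwrite('pics/s15.png',cv2.resize(im[120:240,220:340],None,fx=5,fy=5,interpolation=cv2.INTER_CUBIC))
E
```

```text
clock: 21.2
position: [0.5359, 0.0568, 0.0344]
ee_rot: [0.998, -0.058, -0.001, 0.001]
ft_force: [-0.0, -0.1, 0.4]
grip_width: 0.984
t 21.2 p [535.9  56.8  34.4] yaw%180 -6.71 z [-0.0027 -0.0012 -1.    ] F [-0.  -0.1  0.4] T [ 0.04 -0.   -0.01] w 84.1 q [-0.78  0.42  0.71  1.92 -0.34  0.92 -0.03]
```

View pics/s15.png

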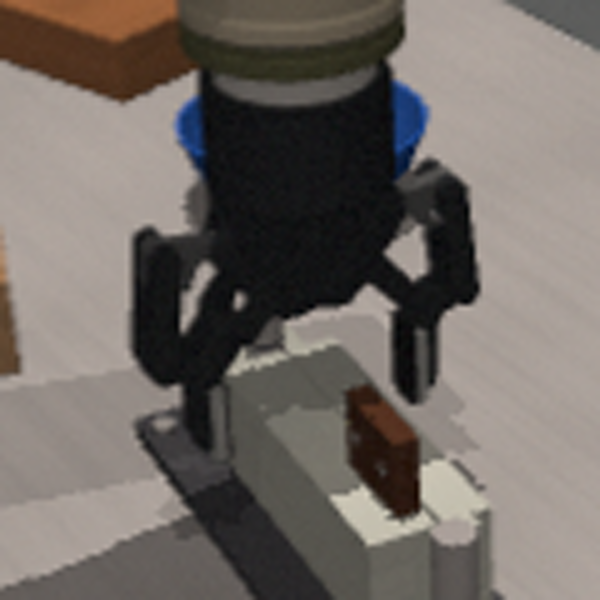

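```bash
python3 -m crank '[[[0.01,0,-0.04,0,0,0,65],[0,0,0,0,0,0,58],[0,0,0,0,0,0,54],[0,0,0,0,0,0,48],[0,0,0,0,0,0,40],[0,0,0,0,0,0,40]]]' 30;  python3 - <<'E'
from h import *
st()
E
```

```text
clock: 22.0
position: [0.5374, 0.0568, 0.0339]
ee_rot: [0.998, -0.059, -0.0, -0.0]
ft_force: [-4.0, 1.0, 6.9]
grip_width: 0.615
t 22.0 p [537.4  56.8  33.9] yaw%180 -6.74 z [-5.e-04  7.e-04 -1.e+00] F [-4.   1.   6.9] T [0.   0.86 0.04] w 52.5 q [-0.78  0.42  0.7   1.92 -0.34  0.92 -0.03]
```

```bash
python3 -m crank '[[[0,0,0,0,0,0,30],[0,0,0,0,0,0,30],[0,0,0,0,0,0,30],[0,0,0,0,0,0,30]]]' 60;  python3 - <<'E'
from h import *
st()
im,d=manip.camera('side');cv2.imwrite('pics/s16.png',cv2.resize(im[120:240,220:340],None,fx=5,fy=5,interpolation=cv2.INTER_CUBIC))
im,d=manip.camera('top');cv2.imwrite('pics/t16.png',im)
E
```

```text
clock: 22.5
position: [0.5373, 0.0568, 0.0341]
ee_rot: [0.998, -0.059, -0.0, -0.0]
ft_force: [-6.1, -0.3, 10.1]
grip_width: 0.606
t 22.5 p [537.3  56.8  34.1] yaw%180 -6.74 z [-6.e-04  9.e-04 -1.e+00] F [-6.1 -0.3 10.1] T [0.03 1.1  0.08] w 51.7 q [-0.78  0.42  0.71  1.92 -0.34  0.92 -0.03]
```

View pics/s16.png

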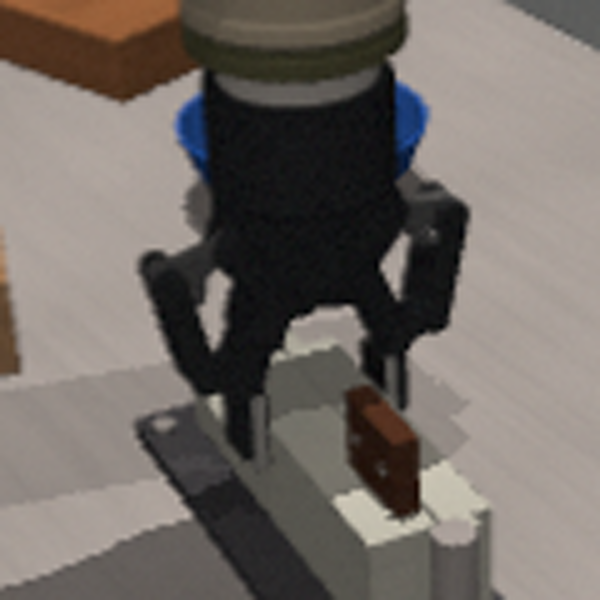

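View pics/t16.png

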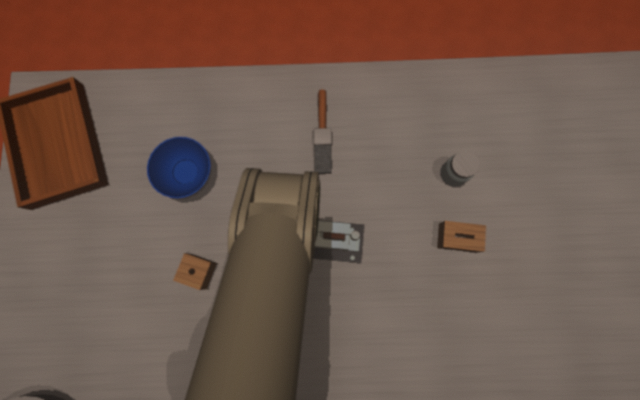

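Both pads are on the halves at the 53 mm width, the knife is home, and the basket, jar and brush are at their original pixels. Handing in.

```bash
python3 -c "
from workcell import manip
print(manip.hand_in())"
```

```text
the job is handed in; nothing more can be done
None
```

The job is done and handed in at about 22.6 s of the 72 s allowed. The gripper is still holding the closed halves at a 60 N setting. The hand-in reports no verdict.

- **Knife:** it went into the slot without resistance and met a hard stop at the expected height: tool tip at 66.5 mm against 66.7 mm predicted. In the later top picture it sat about 3 mm toward -x from my estimate. That is within the 7 mm allowed, and part of it may be shading.
- **Moving half:** I pushed it against its stop; it did not move further at about 20 N. The squeeze width read 52.5 mm at 30 N and 51.7 mm at 60 N, against 53 mm when fully shut. At the same settings the pads also read 1–2 mm low on the knife and pin.
- **Pin:** it passed through both lugs with almost no force, and the head met the lug at 56.2 mm (56.5 mm predicted). The side picture after release showed it upright. The arm hid it in the last pictures, so I did not see it again after squeezing.
- **Squeeze:** the wrist showed a side load of about 6 N and 10 N upward. I could not measure the force on each half directly.
- **Basket, jar and brush:** they were at their starting pixels in the last top picture.

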